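Put the modelling kit back in its tin and tray

TASK

Put the paste-modelling kit away. Nest the three round cutters upright in the round tin, smallest first, so that each larger one fits down over the one before and all three stand on the tin's floor. In the grey tray, lay the ball tool down in the low slots of the two notched ribs, then the rolling pin in the V of the ribs above it, both centred along the tray; leave the small bowl, the cup and the little bottle where they are.

Things in the scene. Friction and masses are not known exactly. Their poses are not given: they have to be found in the camera images.
- cutter_small: small round steel cutter: ring open above and below, outer dia 46 mm, wall 2, 22 tall. Two upright strap legs at its +x and -x sides carry a straight black grip bar along x over the middle: 14 wide (y), 7 thick, upper face 39 mm and lower face 32 mm above the foot. 45 g. Origin: centre of the ring's foot, on the table; z up. Pinch the bar across its width from above, with little finger below it.
- cutter_medium: medium round steel cutter, same design as the small: ring outer dia 66 mm, inner 62, 22 tall; bar along x 14 wide, 7 thick, upper face 52 mm and lower face 45 mm above the foot. 70 g. Origin: centre of the foot, z up. Over the small one it clears it by about 7 mm all round, and the small one's bar by 6 mm in height.
- cutter_large: large round steel cutter, same design: ring outer dia 88 mm, inner 84, 22 tall; bar along x 14 wide, 7 thick, upper face 65 mm and lower face 58 mm above the foot. 100 g. Origin: centre of the foot, z up. Over the medium one it clears it by about 8 mm all round, and the medium one's bar by 6 mm in height.
- ball_tool: modelling tool lying on the table: straight white plastic handle 130 mm long, rounded square section 12 x 12 mm, thin grey bands; a short steel neck and steel ball at each end (11 mm ball at +x, 8 mm at -x), 168 mm in all, 35 g. Origin: middle of the handle on its axis (6 mm above the table at the start); x along the tool.
- rolling_pin: small plain brown wooden rolling pin without handles, a straight cylinder 25 mm in diameter and 200 mm long, 85 g, lying on the table; it rolls if pushed sideways. Origin: its middle, on its axis (12.5 mm above the table at the start); x along the pin.
- tin: home of the cutters: shallow open round tin of bare aluminium, outer diameter 112 mm, inner 106 mm, 15 mm tall, floor 3 mm thick. Stays put. Origin: centre of its underside, on the table, z up.
- kit_tray: grey tray 210 (x) by 96 mm, floor 5, rim 8 tall; stays put. Two white ribs across it at x = +-45 mm (12 thick, 70 long in y, 48 tall), each with a Y notch at y = 0: a slot 22 wide from 14 to 35 mm up, for the ball tool along x (axis at 20 mm); above it a 45 degree V, 48 wide at the top, for the pin along x (axis at 41 mm), clear of the tool. Fingers fit between the ribs. Origin: centre of underside.
- cup: bystander: white plastic cup, 74 mm across and 85 mm tall. Origin: centre of its underside.
- colour_bottle: bystander: small amber food-colour bottle with a white cap, 28 mm across and 65 mm tall. Origin: centre of its underside.
- bowl: bystander: small white ceramic bowl, 90 mm across and 40 mm tall. Origin: centre of its underside.
Not all that is in view belongs to the job. Leave any pink look-alike of the rolling_pin alone.

How it is judged:
By the outcome, as a careful person would: the job done as asked, in the order asked, and still so for the second after the job is handed in, with the robot touching nothing.
It also fails if it takes over 144 s, if anything falls off the work surface, if the arm or the gripper's body presses on something with over 40 N, if the wrist force passes 120 N, or if a joint passes its speed limit or range.

ROBOT

A 6-joint arm with a two-finger parallel gripper is mounted at the origin on the work surface. World frame = base frame: x ahead of the robot, y to its left, z up, the work surface at z = 0. Lengths are in m, angles in rad, forces in N, time in s.
With the tool pointing down it reaches from about 0.375 to 0.975 m from the base axis. Payload 3.8 kg.
Tool frame: the origin (TCP) lies on the centre line of the jaws, within the pads' length; the fingertips stand 14 mm ahead of it and the grasp point (between the pads) lies 5 mm behind it; z points along the fingers, y is the line along which they close (so a half turn about z gives the same grasp; the last joint's range is limited). The gripper opens to 85 mm and grips with 20 to 120 N. Pads are 22 mm wide; open, the fingers measure 114 mm over their backs; the gripper's body (76 mm by 85 mm) begins 54 mm behind the grasp point. The pads swing forward as they close: fully open they stand 13 mm farther back than shut.
Start: joints at [1.2, 0.264, 1.604, -0, 1.274, -0.037], TCP at [0.221, 0.638, 0.245] pointing down, gripper open.
Joint ranges: [-2.63, 2.63], [-0.94, 2.18], [0.31, 2.57], [-1.31, 4.45], [0, 2.66], [-2.55, 2.55]. Speed limits (rad/s): [2.57, 2.57, 3.14, 3.14, 3.14, 3.14].

INTERFACE

Orientations are given as a rotation vector (axis times angle).
In Python, from workcell import bot, eyes, spot_in gives the robot as it stands.
- The arm moves only by the tool carry_out, never from a script. Its argument "series" is text: rows parted by semicolons, each of 4 numbers parted by spaces: the shift along the world's x, y, z in m, then the turn about the world's z in degrees. In form: tx ty tz roll; .... A call has 1 to 20 rows; each row shifts and turns the commanded pose from where the row before left it; what a row does not reach is not made up. A row lasts 1/8 s, in which the tool goes at most 62.5 mm and 10.7 degrees, less where a joint would pass 70% of its speed; a pose out of reach is approached as far as the arm can. A call is refused whole if a number of a shift passes 0.0625 or a number of a turn 10.7, either way. A call with a gripper value outside its range is refused whole. "jaw" is the gripper command: -1 is shut, 1 is fully open, values between are in proportion, set as the call begins (left out, the last holds). The fingers move at their own pace and stop on an object; "grip_force" is the grip in N (left out, the last holds). Time passes only in rows, so rows that do not move let the fingers close. It gives the time, the measured TCP pose, the force, the opening and the grip force at its end, in the units of the state.
- bot.read_state(): the state, without advancing time (a new reading comes with each control period).
- eyes.read_camera(name): name is "scene" or "top" or "wrist"; returns (picture, depth): 480x640x3 uint8, blue, green, red; 480x640 float32, m along the optical axis (not along the pixel's ray), 0 where there is no reading.
- eyes.get_calibration(name): a dict with "K" (3x3 intrinsics, pixels), "position" and "rotation" of the camera in the world; the wrist camera has in their place "T_tool_cam" (4x4, takes a point from camera to tool coordinates, whose origin is the TCP and whose axes are the flange's). Camera axes: x right, y down, z forward; pixel columns grow to the right and rows downward; lengths in m; the calibration is good to about 2 mm. A picture is of the moment at which its call begins: read the wrist's pose just before it. get_calibration takes no time and is no camera call.
- bot.finish_job(): hands the job in; it is judged then, once.
Trained networks look in the newest picture that a camera, given by its name, has taken for a name from the list of things; names that differ only in an ending like _2 or _b are one class to them, and where a whole thing is asked for, a point or a joint stands for the part that bears it (a point fixed in the world has none). Each returns a list of dicts, best first, with "score" (0 to 1); they miss things now and then, are a little off and sometimes report something else, mostly with a low value. They report only what shows in the picture. A call takes as long as a camera call. They do not tell look-alikes from the thing itself.
- spot_in(camera, target): "rect" ([centre column, centre row, width, height] in pixels, round what is visible of it).
The state is a dict: "time": time; "q": joint angles; "joint_vel": joint speeds; "joint_torque": joint torques, N m; "tool_pos": TCP position; "tcp_rot": TCP orientation; "wrist_force": force on the tool from outside, world axes, zero at the start; "torque": the same for the moment, N m; "width": opening from 0.0 (shut) to 1.0 (fully open); "grip_force": force on a finger pad.
Only numpy, scipy, OpenCV 4.12 (cv2) and the standard library are available. Lean on these libraries where they do the work, as an engineer would, in place of code of your own. Each camera call takes 0.05 s, during which the arm holds its last target. There are 200 camera calls.

## Working session

There is one attempt and no reset: what is moved stays moved. The work goes in short steps, Python scripts to look and compute and a tool call to move; the robot and the scene stay as the last step left them, time stands still between calls to the robot, and variables do not carry over. Pictures are saved under pics/ and viewed, at most 17 in all, crops included, and the job is handed in when it is done.

Besides the shell and the picture viewer there is one more tool, called after ">>>" by a JSON object that holds its "op" and its "data". carry_out: Moves the arm, as the interface text tells. Its arguments: {"type":"object","properties":{"series":{"type":"string"},"jaw":{"type":"number"},"grip_force":{"type":"number"}},"required":["series"]}

```bash
mkdir -p pics; ls; cat > h.py <<'E'
import numpy as np,cv2
from workcell import bot,eyes,spot_in
from scipy.spatial.transform import Rotation as R
def cam(n):
    s=bot.read_state(); im,d=eyes.read_camera(n); c=eyes.get_calibration(n); K=np.array(c["K"])
    if n=="wrist":
        T=np.eye(4);T[:3,:3]=R.from_rotvec(s["tcp_rot"]).as_matrix();T[:3,3]=s["tool_pos"]
        T=T@np.array(c["T_tool_cam"])
    else:
        T=np.eye(4);r=np.array(c["rotation"]);T[:3,:3]=r if r.shape==(3,3) else R.from_rotvec(r).as_matrix();T[:3,3]=c["position"]
    v,u=np.mgrid[:480,:640]
    P=np.stack([(u-K[0,2])/K[0,0]*d,(v-K[1,2])/K[1,1]*d,d],-1)@T[:3,:3].T+T[:3,3]
    P[d==0]=np.nan
    return im,d,P,K,T
E
python3 - <<'E'
from h import *
s=bot.read_state();print({k:np.round(v,3) for k,v in s.items()})
for n in("top","scene"):
    im,d,P,K,T=cam(n);cv2.imwrite(f"pics/{n}0.png",im);np.save(n+"P.npy",P)
    print(n,K[0,0],T.round(3).tolist())
    for t in "cutter_small cutter_medium cutter_large ball_tool rolling_pin tin kit_tray cup colour_bottle bowl".split():
        for r in spot_in(n,t)[:3]:
            c=r["rect"];x,y=int(c[0]),int(c[1]); print(t,round(r["score"],2),np.round(c).astype(int),P[y,x].round(3))
print(eyes.get_calibration("wrist"))
E
```

```text
pics
{'time': np.float64(0.0), 'q': array([ 1.2  ,  0.265,  1.605, -0.   ,  1.274, -0.037]), 'joint_vel': array([-0.002,  0.   ,  0.002,  0.   , -0.003, -0.001]), 'joint_torque': array([ 0.0000e+00, -5.1513e+01, -3.6732e+01, -0.0000e+00,  1.3000e-02,
        0.0000e+00]), 'tool_pos': array([0.221, 0.637, 0.244]), 'tcp_rot': array([-5.220e-01, -3.098e+00,  3.000e-03]), 'wrist_force': array([-0.432, -0.435,  0.375]), 'torque': array([-0.026,  0.034, -0.025]), 'grip_force': np.float64(0.0), 'width': np.float64(0.998)}
top 561.8918542258779 [[-0.024, -0.993, 0.112, 0.293], [-1.0, 0.022, -0.018, 0.074], [0.015, -0.112, -0.994, 1.642], [0.0, 0.0, 0.0, 1.0]]
cutter_medium 0.71 [421 217  16  18] [ 0.521 -0.265  0.057]
cutter_large 0.82 [251 262  12  30] [0.406 0.221 0.064]
cutter_large 0.64 [321 183  72  39] [0.639 0.016 0.011]
cutter_large 0.52 [417 218  24  22] [ 0.52  -0.254  0.043]
ball_tool 0.76 [468 222  13  45] [ 0.512 -0.409  0.015]
ball_tool 0.29 [197 230  22  68] [0.502 0.379 0.027]
rolling_pin 0.96 [235 332  29  66] [0.211 0.275 0.023]
rolling_pin 0.91 [147 300  68  45] [0.304 0.5
[... 1079 characters left out ...]
  46] [0.705 0.304 0.079]
cup 0.63 [217 434  88  21] [ 0.519 -0.404  0.009]
colour_bottle 0.85 [329 436  16  27] [ 0.706 -0.328  0.042]
bowl 0.69 [434 314  44  39] [0.772 0.02  0.005]
{'K': array([[370.26778614,   0.        , 314.26538176],
       [  0.        , 370.26778614, 242.19635248],
       [  0.        ,   0.        ,   1.        ]]), 'T_tool_cam': array([[-2.08526969e-04, -9.66414672e-01, -2.56987622e-01,
         6.53670514e-02],
       [ 9.99999670e-01, -4.03459040e-04,  7.05799893e-04,
        -2.40502340e-04],
       [-7.85779351e-04, -2.56987390e-01,  9.66414437e-01,
        -1.29546315e-01],
       [ 0.00000000e+00,  0.00000000e+00,  0.00000000e+00,
         1.00000000e+00]])}
```

```bash
python3 - <<'E'
import cv2
a=cv2.imread("pics/top0.png")[90:390,90:490];cv2.imwrite("pics/top0b.png",cv2.resize(a,None,fx=2,fy=2,interpolation=2))
E
```

```text
(no output)
```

View pics/top0b.png

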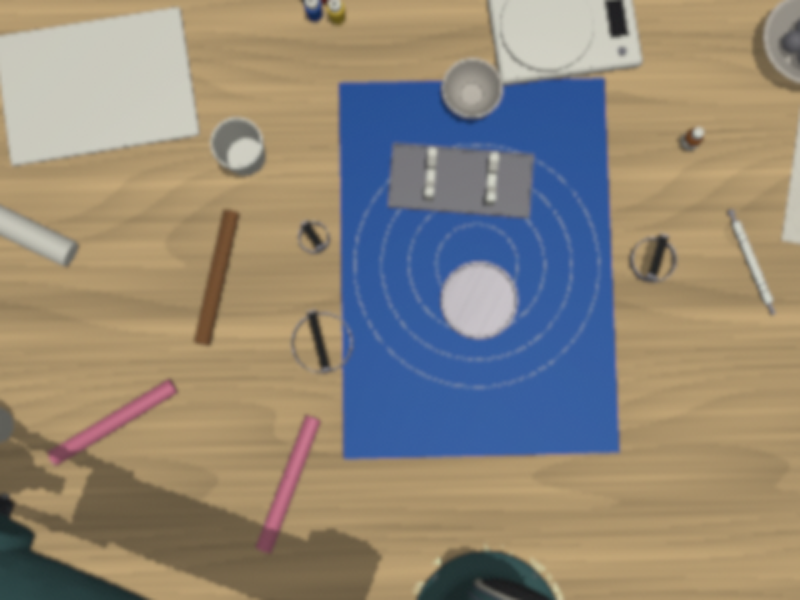

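View pics/scene0.png

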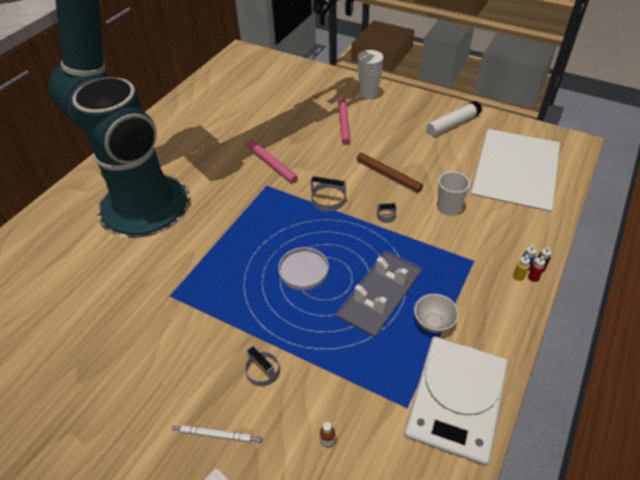

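The top crop shows the small, medium and large cutters at (314,237), (654,260) and (322,342). The tin is at (480,300), the tray at (462,181), the ball tool at (752,262) and the brown pin at (217,277). The pink pins are decoys. Next I'll get coarse poses by segmentation.

```bash
cat >> h.py <<'E'
def fit(P,m):
    Q=P[m];Q=Q[~np.isnan(Q[:,0])];c,(w,h),a=cv2.minAreaRect((Q[:,:2]*1000).astype(np.float32))
    if w<h:a+=90
    a=(a+90)%180-90
    return np.round(np.array(c),1),round(max(w,h),1),round(min(w,h),1),round(a,1),np.nanmedian(Q[:,2]).round(4),len(Q)
def box(sh,x0,y0,x1,y1):
    m=np.zeros(sh,bool);m[y0:y1,x0:x1]=1;return m
E
python3 - <<'E'
from h import *
im=cv2.imread("pics/top0.png");P=np.load("topP.npy");g=im.max(2)
b=lambda x0,y0,x1,y1:box(g.shape,90+x0//2,90+y0//2,90+x1//2,90+y1//2)
Z=P[...,2]
for n,r in dict(s=(295,215,335,260),m=(625,230,685,290),l=(285,300,360,385)).items():
    print(n,fit(P,b(*r)&(g<70)), "ring",fit(P,b(*r)&(Z>.012)))
print("tool",fit(P,b(720,200,785,320)&(g>150)&(im[...,0]>130)))
print("pin",fit(P,b(185,200,250,355)&(Z>.01)))
sat=g.astype(int)-im.min(2)
print("tin",fit(P,b(430,250,530,350)&(sat<60)))
print("tray",fit(P,b(370,135,550,225)&(sat<60)&(Z<.025)))
print("ribs",fit(P,b(415,140,445,205)&(Z>.035)),fit(P,b(478,145,508,210)&(Z>.035)))
E
```

```text
s (array([563.9, 237.1]), 32.4, 8.3, 37.3, np.float64(0.039), 35) ring (array([562. , 236.7]), 51.2, 44.5, -7.1, np.float64(0.035), 122)
m (array([ 520.9, -258.5]), 52.8, 13.2, -21.6, np.float64(0.0534), 67) ring (array([ 520.5, -259.4]), 65.8, 64.4, -40.6, np.float64(0.0487), 199)
l (array([410.3, 226.7]), 74.4, 7.7, 13.4, np.float64(0.0663), 80) ring (array([403. , 224.5]), 99.7, 88.0, 4.1, np.float64(0.0625), 238)
tool (array([ 513.3, -417. ]), 118.7, 77.4, -5.2, np.float64(0.0114), 209)
pin (array([509.9, 375.7]), 199.5, 76.0, 0.1, np.float64(0.0225), 601)
tin (array([468.6,  -3. ]), 116.1, 112.2, -2.3, np.float64(0.0039), 1228)
tray (array([648.7,  18.5]), 214.3, 104.3, 83.9, np.float64(0.006), 2183)
ribs (array([650.8,  64.5]), 70.2, 11.9, -4.7, np.float64(0.0464), 68) (array([642.4, -25.6]), 71.7, 12.1, -5.4, np.float64(0.0457), 75)
```

>>> {"op": "carry_out", "data": {"series": "0.038 -0.044 -0.005 6.2;0.038 -0.044 -0.005 6.2;0.038 -0.044 -0.005 6.2;0.038 -0.044 -0.005 6.2;0.038 -0.044 -0.005 6.2;0.038 -0.044 -0.005 6.2;0.038 -0.044 -0.005 6.2;0.038 -0.044 -0.005 6.2;0.038 -0.044 -0.005 6.2;0 0 0 0;0 0 0 0", "jaw": 0}}

```text
time: 2.48
tool_pos: [0.563, 0.2417, 0.2002]
tcp_rot: [0.986, -2.982, -0.001]
wrist_force: [-0.7, 0.3, -0.6]
width: 0.503
grip_force: 0.0
```

```bash
cat > c.py <<'E'
from h import *
import sys
# bar of a cutter: c.py name x y barheight
n,x,y,hb=sys.argv[1],*map(float,sys.argv[2:5])
im,d,P,K,T=cam("wrist");cv2.imwrite(f"pics/w_{n}.png",im)
near=np.hypot(P[...,0]*1000-x,P[...,1]*1000-y)<60
m=near&(im.max(2)<75)&(P[...,2]*1000>hb-9)&(P[...,2]*1000<hb+6)
f=fit(P,m)
mt=near&(P[...,2]*1000>hb-3)&(im.max(2)<90)
print("bar",f,"top",fit(P,mt),"ring",fit(P,near&(P[...,2]>.012)&(P[...,2]<.028)))
s=bot.read_state();Rm=R.from_rotvec(s["tcp_rot"]).as_matrix()
print("tcp",np.round(s["tool_pos"]*1000,1),"close",round(np.degrees(np.arctan2(Rm[1,1],Rm[0,1]))%180,1),"tilt",Rm[:2,2].round(4),"w",round(s["width"],3),"t",s["time"],"q6",s["q"][5])
E
python3 c.py s 563 237 39
```

```text
bar (array([562.6, 238.2]), 38.7, 12.6, 33.3, np.float64(0.04), 735) top (array([563. , 237.6]), 117.8, 38.8, -53.4, np.float64(0.2643), 67420) ring (array([561.6, 237.8]), 45.1, 44.3, -57.5, np.float64(0.0223), 511)
tcp [562.6 242.3 200.3] close 126.7 tilt [-0.0004  0.0004] w 0.498 t 2.525 q6 -1.8450575725551028
```

View pics/w_s.png

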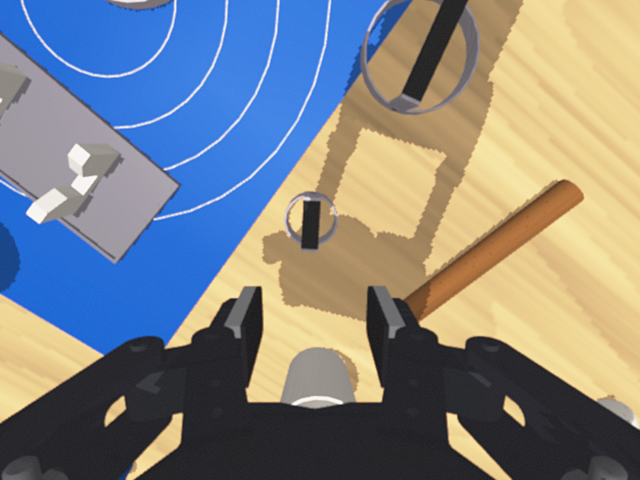

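>>> {"op": "carry_out", "data": {"series": "-0.0005 -0.004 -0.04 -3.4;0 0 -0.05 0;0 0 -0.04 0;0 0 -0.02 0;0 0 -0.01 0;0 0 0 0", "jaw": -0.1}}

```text
time: 3.28
tool_pos: [0.5629, 0.2384, 0.0408]
tcp_rot: [-0.9, 3.009, 0.0]
wrist_force: [0.4, -0.5, -0.6]
width: 0.451
grip_force: 0.0
```

>>> {"op": "carry_out", "data": {"series": "0 0 0 0;0 0 0 0;0 0 0 0;0 0 0 0", "jaw": -1, "grip_force": 30}}

```text
time: 3.78
tool_pos: [0.5641, 0.2383, 0.0422]
tcp_rot: [-0.898, 3.007, 0.001]
wrist_force: [0.0, 1.1, 5.0]
width: 0.153
grip_force: 31.6
```

>>> {"op": "carry_out", "data": {"series": "0 0 0.02 0;0 0 0.03 0;0 0 0.03 0;0 0 0 0"}}

```text
time: 4.28
tool_pos: [0.5652, 0.2386, 0.1245]
tcp_rot: [-0.897, 3.003, 0.001]
wrist_force: [0.0, 0.1, -0.7]
width: 0.15
grip_force: 30.9
```

```bash
cat > v.py <<'E'
from h import *
import sys
im,d,P,K,T=cam("wrist");cv2.imwrite(f"pics/{sys.argv[1]}.png",im);np.save("wP.npy",P)
s=bot.read_state();Rm=R.from_rotvec(s["tcp_rot"]).as_matrix()
print("tcp",np.round(s["tool_pos"]*1000,1),"close",round(np.degrees(np.arctan2(Rm[1,1],Rm[0,1]))%180,1),"w",round(s["width"],3),"t",s["time"],"q6",s["q"][5].round(2),s["wrist_force"].round(1))
E
python3 v.py w1
```

```text
tcp [563.8 238.1 122.4] close 123.3 w 0.153 t 4.325 q6 -1.79 [-0.4 -0.5 -0. ]
```

View pics/w1.png

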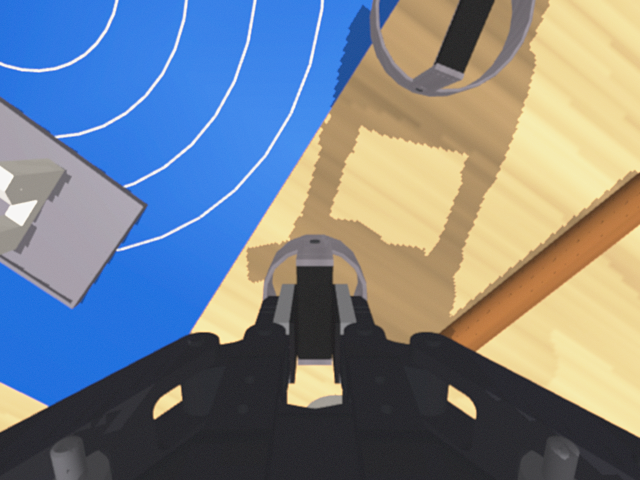

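>>> {"op": "carry_out", "data": {"series": "-0.002 -0.04 0 -5.5;-0.002 -0.04 0 -5.5;-0.002 -0.04 0 -5.5;-0.002 -0.04 0 -5.5;-0.002 -0.04 0 -5.5;-0.002 -0.04 0 -5.8;0 0 0 0;0 0 0 0"}}

```text
time: 5.32
tool_pos: [0.5498, -0.002, 0.1193]
tcp_rot: [-0.001, -3.14, -0.001]
wrist_force: [-0.7, 0.4, -0.6]
width: 0.153
grip_force: 30.9
```

```bash
python3 v.py w2; cat > t.py <<'E'
from h import *
import sys
P=np.load("wP.npy");im=cv2.imread(f"pics/{sys.argv[1]}.png");Z=P[...,2]
near=np.hypot(P[...,0]*1000-469,P[...,1]*1000+3)<75
sat=im.max(2).astype(int)-im.min(2)
m=near&(sat<50)&(Z<.025)&(im.max(2)>60)
def circ(m):
    Q=P[m][:,:2]*1000;A=np.c_[2*Q,np.ones(len(Q))];b=(Q**2).sum(1)
    for _ in range(5):
        s=np.linalg.lstsq(A,b,rcond=None)[0];r=np.sqrt(s[2]+s[0]**2+s[1]**2);e=abs(np.hypot(*(Q-s[:2]).T)-r);k=e<max(2.5,np.median(e)*2.5);Q=Q[k];A=A[k];b=b[k]
    return s[:2].round(1),r.round(1),len(Q)
print("all",fit(P,m));r=near&(Z>.0115)&(Z<.02)&(sat<60);print("rim",fit(P,r),circ(r))
E
python3 t.py w2
python3 - <<'E'
from h import *
P=np.load("wP.npy")
for r in range(225,430,15): print(r,[None if np.isnan(P[r,c,2]) else round(P[r,c,2]*1000) for c in (270,280,288,296,315,335,345,352)])
E
```

```text
tcp [550.1  -1.6 119.5] close 90.0 w 0.153 t 5.375 q6 -1.62 [-0.8 -0.8 -0.7]
all (array([470.4,  -1.8]), 146.8, 128.6, -61.8, np.float64(0.0042), 29500)
rim (array([465.6,  -1.6]), 111.3, 111.1, -33.8, np.float64(0.0156), 3844) (array([465.8,  -1.6]), np.float64(53.8), 3843)
225 [1, 2, 2, 1, None, 1, 2, 2]
240 [1, 1, 1, 82, 92, 83, 1, 2]
255 [1, 92, 100, 2, 112, 1, 101, 88]
270 [100, 1, 3, 2, 116, 1, 1, 2]
285 [89, 1, 111, 112, 117, 111, 112, 2]
300 [117, 126, 126, 126, 117, 126, 127, 117]
315 [130, 139, 138, 131, 117, 138, 139, 137]
330 [153, 150, 143, 131, 117, 143, 149, 150]
345 [159, 158, 147, 134, 117, 143, 158, 159]
360 [174, 174, 150, 134, 117, 143, 160, 174]
375 [179, 175, 150, 6, 6, 144, 154, 178]
390 [None, 176, 23, 6, 7, 5, 154, 183]
405 [189, 180, 179, 179, 6, 180, 180, 184]
420 [192, 186, 186, 185, 186, 186, 185, 185]
```

View pics/w2.png

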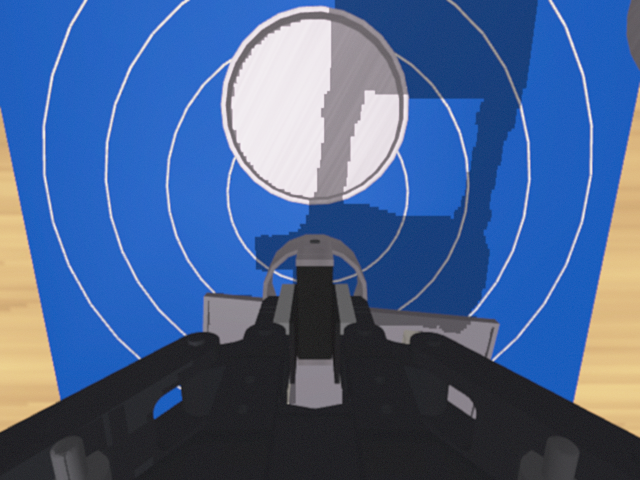

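>>> {"op": "carry_out", "data": {"series": "-0.042 0 0 0;-0.041 0 0 0;0 0 0 0;0 0 -0.04 0;0 0 -0.022 0;0 0 -0.008 0;0 0 -0.004 0;0 0 0 0"}}

```text
time: 6.38
tool_pos: [0.4686, -0.0021, 0.0468]
tcp_rot: [0.0, 3.14, -0.0]
wrist_force: [0.1, -0.1, -0.4]
width: 0.152
grip_force: 30.9
```

>>> {"op": "carry_out", "data": {"series": "0 0 0 0;0 0 0 0;0 0 0.01 0;0 0 0.04 0;0 0 0.06 0;0.03 0 0.04 0;0 0 0 0;0 0 0 0", "jaw": -0.25}}

```text
time: 7.38
tool_pos: [0.4971, -0.0023, 0.1963]
tcp_rot: [-0.001, -3.141, -0.0]
wrist_force: [-0.7, -0.9, -1.2]
width: 0.374
grip_force: 0.0
```

```bash
python3 c.py s2 466 -2 42; python3 - <<'E'
from h import *
im,d,P,K,T=cam("wrist");cv2.imwrite("pics/w3.png",im);np.save("wP.npy",P)
E
python3 t.py w3
```

```text
bar (array([467.3,  -2. ]), 37.6, 13.2, 0.3, np.float64(0.043), 803) top (array([478.5,  -2. ]), 114.4, 61.4, 89.6, np.float64(0.2606), 68176) ring (array([465.5,  -1.4]), 110.9, 110.9, -74.8, np.float64(0.016), 2207)
tcp [496.2  -2.2 195.2] close 90.0 tilt [-0.0025  0.0001] w 0.375 t 7.425 q6 -1.6249902538088326
all (array([464.3,  -5.6]), 143.5, 112.4, 83.1, np.float64(0.0042), 13091)
rim (array([465.5,  -1.7]), 110.9, 110.5, 2.7, np.float64(0.0157), 1848) (array([465.4,  -1.5]), np.float64(53.9), 1720)
```

>>> {"op": "carry_out", "data": {"series": "0.004 -0.043 0 -3.6;0.004 -0.043 0 -3.6;0.004 -0.043 0 -3.6;0.004 -0.043 0 -3.6;0.004 -0.043 0 -3.6;0.004 -0.043 0 -3.6;0 0 0 0;0 0 0 0", "jaw": 0}}

```text
time: 8.48
tool_pos: [0.5204, -0.2594, 0.1946]
tcp_rot: [-0.589, -3.083, -0.002]
wrist_force: [-0.2, 1.0, -0.5]
width: 0.495
grip_force: 0.0
```

```bash
python3 c.py m 521 -259 52
```

```text
bar (array([ 519.2, -258.7]), 58.9, 13.2, -19.1, np.float64(0.0529), 1269) top (array([ 518., -260.]), 114.1, 58.8, 50.2, np.float64(0.2586), 69078) ring (array([ 518.8, -258.5]), 64.6, 64.4, -21.2, np.float64(0.0223), 807)
tcp [ 520.6 -259.   194.9] close 68.4 tilt [-0.0024  0.0018] w 0.502 t 8.525 q6 -1.6988535372436013
```

>>> {"op": "carry_out", "data": {"series": "-0.0015 0.0005 -0.05 2.5;0 0 -0.05 0;0 0 -0.022 0;0 0 -0.01 0;0 0 -0.005 0;0 0 0 0", "jaw": -0.25}}

```text
time: 9.28
tool_pos: [0.5208, -0.2597, 0.0601]
tcp_rot: [0.521, 3.097, -0.001]
wrist_force: [-0.5, 0.5, 0.7]
width: 0.377
grip_force: 0.0
```

>>> {"op": "carry_out", "data": {"series": "0 0 0 0;0 0 0 0;0 0 0 0;0 0 0 0", "jaw": -1}}

```text
time: 9.78
tool_pos: [0.5211, -0.2602, 0.0606]
tcp_rot: [0.522, 3.096, -0.001]
wrist_force: [0.5, 0.3, 5.9]
width: 0.146
grip_force: 32.0
```

>>> {"op": "carry_out", "data": {"series": "0 0 0.02 0;0 0 0.04 0;0 0 0.03 0;0 0 0 0"}}

```text
time: 10.28
tool_pos: [0.5223, -0.2611, 0.1534]
tcp_rot: [0.521, 3.091, -0.004]
wrist_force: [0.6, -0.5, -1.5]
width: 0.15
grip_force: 31.2
```

```bash
python3 v.py w4; python3 - <<'E'
from h import *
P=np.load("wP.npy")
for r in range(240,380,10): print(r,[None if np.isnan(P[r,c,2]) else round(P[r,c,2]*1000) for c in (270,280,284,288,292,296,315,335,340,345,352)])
E
```

```text
tcp [ 520.9 -260.3  151.1] close 70.9 w 0.154 t 10.325 q6 -1.74 [-0.3 -0.  -0.7]
240 [1, 0, 1, 0, 0, 1, 144, -1, 1, 1, 1]
250 [1, 1, 1, 1, 0, 0, 145, 0, 2, 2, 0]
260 [1, 1, 0, 3, 2, 2, 146, 0, 1, 1, 2]
270 [0, 1, 2, 1, 1, 1, 145, 0, 1, 1, 1]
280 [1, 0, 2, 1, 1, 1, 145, 2, 2, 1, 0]
290 [2, 1, 150, 150, 151, 150, None, 149, 150, 151, 1]
300 [150, 159, 160, 160, 160, 161, 146, 160, 161, 160, 151]
310 [160, 169, 168, 169, 168, 166, 145, 168, 168, 169, 168]
320 [167, 176, 177, 176, 175, 167, 146, 176, 175, 175, 175]
330 [187, 184, 185, 178, 177, 168, 147, 177, 178, 184, 184]
340 [189, 190, 189, 180, 177, 169, 146, 179, 179, 190, 189]
350 [195, 196, 195, 183, 178, 169, 145, 177, 180, 195, 195]
360 [208, 207, 197, 185, 178, 170, 146, 178, 181, 196, 207]
370 [211, 209, 187, 184, 178, 171, 145, 178, 182, 188, 211]
```

View pics/w4.png

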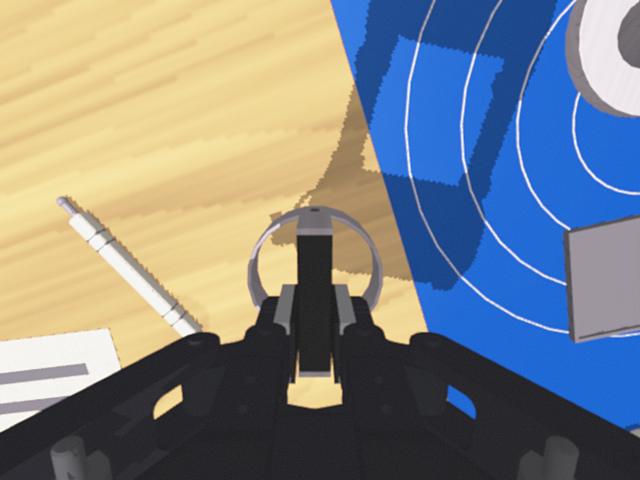

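>>> {"op": "carry_out", "data": {"series": "0.004 0.043 0 3.2;0.004 0.043 0 3.2;0.004 0.043 0 3.2;0.004 0.043 0 3.2;0.004 0.043 0 3.2;0.004 0.043 0 3.1;0 0 0 0;0 0 0 0"}}

```text
time: 11.32
tool_pos: [0.5431, -0.0019, 0.1479]
tcp_rot: [0.0, -3.139, 0.001]
wrist_force: [-0.3, -0.4, -0.6]
width: 0.15
grip_force: 31.2
```

```bash
cat > held.py <<'E'
from h import *
P=np.load("wP.npy");zt=bot.read_state()["tool_pos"][2]
sub=P[150:390,300:331].reshape(-1,3);sub=sub[(sub[:,2]>zt-.011)&(sub[:,2]<zt-.001)]*1000
print("bar x",np.percentile(sub[:,0],[0.5,99.5]).round(1),"mid",np.percentile(sub[:,0],[0.5,99.5]).mean().round(1),"y",np.median(sub[:,1]).round(1),"top",np.median(sub[:,2]).round(1))
E
python3 v.py w5; python3 held.py; python3 t.py w5; python3 c.py s3 466 -2 42
```

```text
tcp [543.3  -2.4 148.2] close 89.9 w 0.145 t 11.375 q6 -1.62 [ 0.2 -0.1 -0.8]
bar x [508.6 573.4] mid 541.0 y -1.6 top 140.2
all (array([472.3,  -7. ]), 142.8, 133.9, 82.1, np.float64(0.0042), 20522)
rim (array([465.3,  -1.8]), 111.1, 110.5, -89.0, np.float64(0.0157), 2995) (array([465.7,  -1.6]), np.float64(53.8), 2772)
bar (array([466.8,  -1.9]), 38.9, 13.2, -0.5, np.float64(0.043), 1420) top (array([487.7,  -8. ]), 78.9, 37.2, 9.0, np.float64(0.2303), 8336) ring (array([465.7,  -1.6]), 111.2, 111.0, -75.1, np.float64(0.0159), 3528)
tcp [543.5  -2.7 148.4] close 89.9 tilt [-0.0016 -0.0003] w 0.149 t 11.425 q6 -1.619479768396654
```

>>> {"op": "carry_out", "data": {"series": "-0.037 0 0 0;-0.037 0 0 0;0 0 0 0;0 0 -0.04 0;0 0 -0.03 0;0 0 -0.01 0;0 0 -0.004 0;0 0 0 0;0 0 0 0"}}

```text
time: 12.55
tool_pos: [0.4713, -0.0019, 0.0664]
tcp_rot: [0.001, 3.139, -0.0]
wrist_force: [-0.3, 1.1, -0.4]
width: 0.152
grip_force: 31.2
```

>>> {"op": "carry_out", "data": {"series": "0 0 0 0;0 0 0 0;0 0 0.01 0;0 0 0.04 0;0 0 0.06 0;0.03 0 0.02 0;0 0 0 0;0 0 0 0", "jaw": -0.3}}

```text
time: 13.55
tool_pos: [0.4993, -0.0017, 0.1949]
tcp_rot: [-0.001, -3.14, -0.0]
wrist_force: [0.1, 0.4, -0.4]
width: 0.352
grip_force: 0.0
```

```bash
python3 c.py m2 466 -2 55;python3 v.py w6
```

```text
bar (array([469.2,  -1.3]), 58.4, 12.7, -0.2, np.float64(0.056), 1373) top (array([490.3,  -1.3]), 88.4, 82.9, -48.0, np.float64(0.2592), 67821) ring (array([465.7,  -1.5]), 111.0, 110.8, -37.2, np.float64(0.0164), 3036)
tcp [498.7  -1.7 194.1] close 90.0 tilt [-0.0028  0.0002] w 0.35 t 13.6 q6 -1.6237199531433761
tcp [498.4  -1.7 193.8] close 90.0 w 0.348 t 13.65 q6 -1.62 [-0.5 -0.1 -0. ]
```

View pics/w6.png

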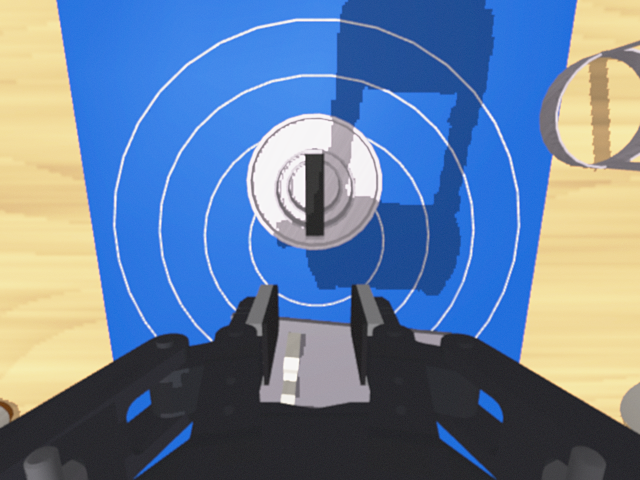

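>>> {"op": "carry_out", "data": {"series": "-0.0145 0.038 0 2.2;-0.0145 0.038 0 2.2;-0.0145 0.038 0 2.2;-0.0145 0.038 0 2.2;-0.0145 0.038 0 2.2;-0.0145 0.038 0.01 2.2;0 0 0 0;0 0 0 0", "jaw": 0}}

```text
time: 14.65
tool_pos: [0.4123, 0.2256, 0.2042]
tcp_rot: [0.361, -3.119, 0.002]
wrist_force: [0.5, -0.4, 0.1]
width: 0.501
grip_force: 0.0
```

```bash
python3 c.py l 407 226 65;python3 v.py w7
```

```text
bar (array([408.5, 227.8]), 80.4, 13.0, 13.7, np.float64(0.066), 1850) top (array([407.4, 224.7]), 110.1, 76.0, 75.2, np.float64(0.2681), 69976) ring (array([407.2, 228.2]), 86.7, 86.7, -76.1, np.float64(0.0222), 1096)
tcp [412.6 225.2 204.3] close 103.1 tilt [-0.0016 -0.0013] w 0.5 t 14.7 q6 -1.3529513022581956
tcp [412.8 225.1 204.4] close 103.1 w 0.497 t 14.75 q6 -1.35 [0.7 0.3 0.6]
```

>>> {"op": "carry_out", "data": {"series": "-0.0045 0.003 -0.05 0.5;0 0 -0.05 0;0 0 -0.02 0;0 0 -0.01 0;0 0 -0.003 0;0 0 0 0", "jaw": -0.25}}

```text
time: 15.5
tool_pos: [0.4095, 0.2293, 0.0731]
tcp_rot: [-0.373, 3.118, 0.001]
wrist_force: [0.6, 0.9, 0.2]
width: 0.376
grip_force: 0.0
```

>>> {"op": "carry_out", "data": {"series": "0 0 0 0;0 0 0 0;0 0 0 0;0 0 0 0", "jaw": -1}}

```text
time: 16.0
tool_pos: [0.4097, 0.2297, 0.0735]
tcp_rot: [-0.374, 3.117, 0.001]
wrist_force: [-0.7, -0.8, 5.1]
width: 0.149
grip_force: 31.1
```

>>> {"op": "carry_out", "data": {"series": "0 0 0.02 0;0 0 0.04 0;0 0 0.04 0;0 0 0 0;0.022 -0.038 0 -2.2;0.022 -0.038 0 -2.2;0.022 -0.038 0 -2.2;0.022 -0.038 0 -2.4;0.022 -0.038 0 -2.4;0.022 -0.038 0 -2.2;0 0 0 0;0 0 0 0"}}

```text
time: 17.5
tool_pos: [0.5393, 0.0015, 0.1706]
tcp_rot: [0.001, -3.138, -0.001]
wrist_force: [0.5, -0.0, -0.2]
width: 0.149
grip_force: 30.3
```

```bash
python3 v.py w8; python3 held.py; python3 t.py w8; python3 c.py s3 466 -2 55
```

```text
tcp [539.3   1.9 170.9] close 90.1 w 0.145 t 17.55 q6 -1.62 [-0.5 -0.  -1.1]
bar x [493.8 575.2] mid 534.5 y 1.8 top 163.0
all (array([466.6,  -3.8]), 145.6, 119.8, -88.8, np.float64(0.0043), 14647)
rim (array([464.3,  -1.5]), 111.0, 108.7, -87.7, np.float64(0.0157), 2514) (array([465.7,  -1.5]), np.float64(53.9), 2119)
bar (array([468.8,  -1.6]), 57.0, 13.2, 0.3, np.float64(0.0559), 1830) top (array([483.8,   6.5]), 86.7, 39.3, -7.2, np.float64(0.2418), 20950) ring (array([464.3,  -1.8]), 110.7, 108.8, -86.6, np.float64(0.0165), 3795)
tcp [539.5   2.1 171.2] close 90.1 tilt [-0.0021  0.0005] w 0.154 t 17.6 q6 -1.6157187963490671
```

>>> {"op": "carry_out", "data": {"series": "-0.036 -0.0035 0 0;-0.035 0 0 0;0 0 0 0;0 0 -0.04 0;0 0 -0.04 0;0 0 -0.01 0;0 0 -0.005 0;0 0 0 0;0 0 0 0"}}

```text
time: 18.73
tool_pos: [0.4711, -0.0023, 0.0787]
tcp_rot: [-0.002, 3.139, -0.0]
wrist_force: [0.4, 0.4, -0.4]
width: 0.152
grip_force: 30.3
```

>>> {"op": "carry_out", "data": {"series": "0 0 0 0;0 0 0 0;0 0 0.01 0;0 0 0.04 0;0 0 0.06 0;0.03 0 0.02 0;0 0 0 0;0 0 0 0", "jaw": -0.3}}

```text
time: 19.73
tool_pos: [0.4988, -0.0022, 0.2068]
tcp_rot: [0.002, -3.14, -0.0]
wrist_force: [-0.1, -0.3, -0.1]
width: 0.35
grip_force: 0.0
```

```bash
python3 c.py l2 466 -2 68;python3 v.py w9; python3 t.py w9
```

```text
bar (array([469.2,  -2.4]), 79.7, 13.3, 0.3, np.float64(0.069), 1979) top (array([486.9,  -4. ]), 91.6, 88.9, 42.1, np.float64(0.2709), 68792) ring (array([465.2,  -1.7]), 110.9, 110.1, -89.3, np.float64(0.0184), 3862)
tcp [498.2  -2.2 206.1] close 90.1 tilt [-0.0028  0.0001] w 0.348 t 19.775 q6 -1.62649523483148
tcp [498.   -2.2 205.8] close 90.1 w 0.346 t 19.825 q6 -1.63 [ 0.3 -0.8  0. ]
all (array([464. ,  -4.6]), 144.8, 111.3, 88.8, np.float64(0.0045), 10091)
rim (array([465.1,  -1.8]), 111.1, 109.7, 89.8, np.float64(0.0157), 2124) (array([465.4,  -1.5]), np.float64(53.9), 1517)
```

View pics/w9.png

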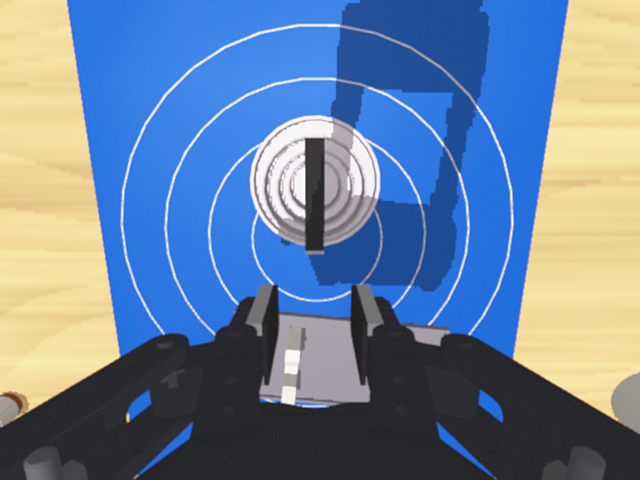

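>>> {"op": "carry_out", "data": {"series": "0.001 -0.028 0 -10.5;0.001 -0.028 0 -10.5;0.001 -0.028 0 -10.5;0.001 -0.028 0 -10.5;0.001 -0.028 0 -10.5;0.001 -0.028 0 -10.5;0.001 -0.028 0 -10.5;0.001 -0.028 0 -10.5;0.001 -0.028 0 -10.5;0.001 -0.028 0 -10.5;0.001 -0.027 0 -10.5;0.001 -0.027 0 -10.5;0.001 -0.027 0 -10.5;0.001 -0.027 0 -10.5;0.001 -0.027 0 -10.5;0 0 0 0;0 0 0 0", "jaw": 0}}

```text
time: 21.95
tool_pos: [0.5139, -0.4162, 0.206]
tcp_rot: [-3.078, -0.617, 0.002]
wrist_force: [-1.1, 0.5, -1.3]
width: 0.5
grip_force: 0.0
```

```bash
python3 v.py w10; cat > tool.py <<'E'
from h import *
import sys
P=np.load("wP.npy");im=cv2.imread(f"pics/{sys.argv[1]}.png");x,y,z0,z1=map(float,sys.argv[2:6])
m=(np.hypot(P[...,0]*1000-x,P[...,1]*1000-y)<115)&(P[...,2]*1000>z0)&(P[...,2]*1000<z1)
n,l,st,c=cv2.connectedComponentsWithStats(m.astype(np.uint8))
for i in sorted(range(1,n),key=lambda i:-st[i,4])[:3]: print(st[i],fit(P,l==i))
E
python3 tool.py w10 513 -417 6 25
```

```text
tcp [ 514.1 -416.   206.3] close 112.7 w 0.502 t 22.0 q6 0.46 [ 0.2 -0.  -0.1]
[ 296  115   20  185 2264] (array([ 514.1, -405.6]), 166.5, 12.0, 19.7, np.float64(0.0126), 2264)
```

View pics/w10.png

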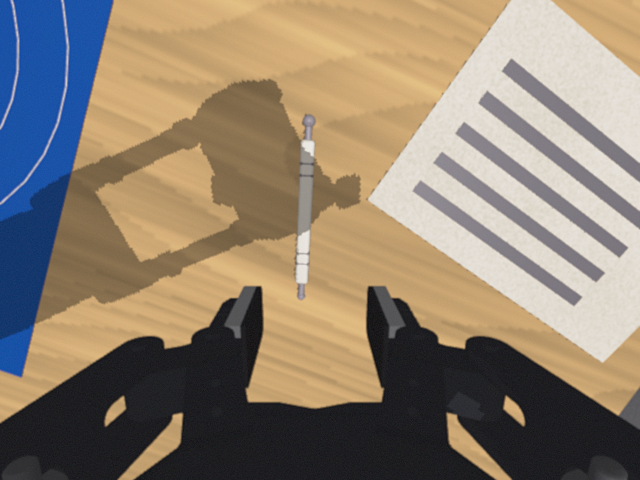

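>>> {"op": "carry_out", "data": {"series": "-0.0035 0.009 -0.05 -3;0 0 -0.05 0;0 0 -0.05 0;0 0 -0.025 0;0 0 -0.01 0;0 0 -0.005 0;0 0 0 0;0 0 0 0", "jaw": -0.25}}

```text
time: 23.0
tool_pos: [0.5121, -0.409, 0.0189]
tcp_rot: [3.094, 0.534, 0.003]
wrist_force: [1.1, -0.0, 0.7]
width: 0.378
grip_force: 0.0
```

>>> {"op": "carry_out", "data": {"series": "0 0 0 0;0 0 0 0;0 0 0 0;0 0 0 0;0 0 0 0", "jaw": -1}}

```text
time: 23.62
tool_pos: [0.5119, -0.4089, 0.0185]
tcp_rot: [3.094, 0.534, 0.002]
wrist_force: [-0.8, 1.1, 6.1]
width: 0.129
grip_force: 32.4
```

>>> {"op": "carry_out", "data": {"series": "0 0 0.02 0;0 0 0.04 0;0 0 0.05 0;0 0 0.03 0;0 0 0 0;0 0 0 0"}}

```text
time: 24.38
tool_pos: [0.5105, -0.4077, 0.1565]
tcp_rot: [-3.095, -0.534, 0.001]
wrist_force: [0.1, 0.7, -0.5]
width: 0.126
grip_force: 31.7
```

```bash
python3 v.py w11; python3 tool.py w11 511 -407 80 155
```

```text
tcp [ 510.  -407.3  155.5] close 109.6 w 0.126 t 24.425 q6 0.52 [ 1.1  0.3 -0.8]
[ 283   77   63  331 9590] (array([ 529.7, -399.7]), 132.0, 24.0, 25.0, np.float64(0.1506), 9590)
[348 296  16   7  70] (array([ 521.9, -420.3]), 5.7, 1.0, -69.0, np.float64(0.1525), 70)
[265 296  17   6  68] (array([ 511.2, -390.4]), 6.0, 1.0, -66.4, np.float64(0.1527), 68)
```

>>> {"op": "carry_out", "data": {"series": "0.016 0.04 0 8.1;0.016 0.04 0 8.1;0.016 0.04 0 8.1;0.016 0.04 0 8.1;0.016 0.04 0 8.1;0.016 0.04 0 8.1;0.016 0.04 0 8.2;0.014 0.037 0.01 8.3;0 0 0 0;0 0 0 0"}}

```text
time: 25.68
tool_pos: [0.636, -0.0912, 0.1653]
tcp_rot: [-2.321, -2.114, 0.004]
wrist_force: [0.5, -0.4, 0.5]
width: 0.126
grip_force: 31.7
```

```bash
python3 v.py w12; cat > tray.py <<'E'
from h import *
P=np.load("wP.npy");Z=P[...,2]*1000
for c in ((651,64.5),(642.4,-25.6)):
    near=np.hypot(P[...,0]*1000-c[0],P[...,1]*1000-c[1])<42
    print("rib",fit(P,near&(Z>40)&(Z<56)),"top",fit(P,near&(Z>46.5)&(Z<53)))
E
python3 tray.py
```

```text
tcp [635.9 -91.7 165.5] close 174.6 w 0.127 t 25.725 q6 -0.09 [-0.4 -0.2  0.2]
rib (array([0., 0.]), 0.0, 0.0, 0.0, np.float64(nan), 0) top (array([0., 0.]), 0.0, 0.0, 0.0, np.float64(nan), 0)
rib (array([640.6, -24.5]), 69.8, 11.6, -6.2, np.float64(0.0482), 1202) top (array([640.7, -24.5]), 69.9, 11.3, -6.0, np.float64(0.0488), 804)
  return np.nanmean(a, axis, out=out, keepdims=keepdims)
```

View pics/w12.png

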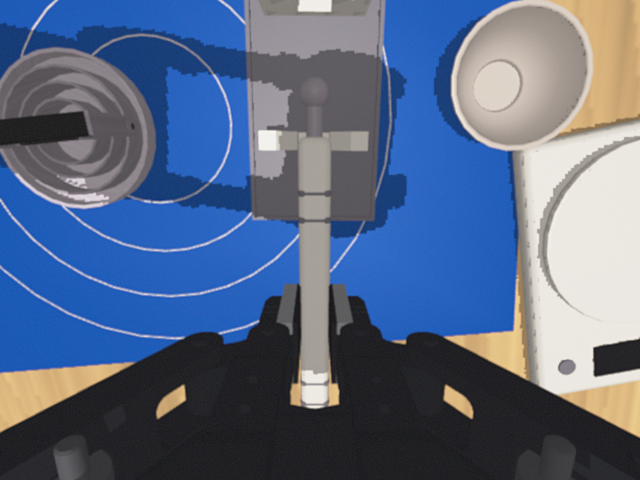

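>>> {"op": "carry_out", "data": {"series": "0.003 0.038 0 -0.4;0.003 0.037 0 0;0.0035 0.037 0 0;0 0 0 0;0 0 -0.04 0;0 0 -0.02 0;0 0 0 0;0 0 0 0"}}

```text
time: 26.72
tool_pos: [0.6472, 0.02, 0.108]
tcp_rot: [2.33, 2.106, 0.001]
wrist_force: [0.8, -0.1, -0.9]
width: 0.126
grip_force: 31.7
```

```bash
python3 v.py w13; python3 tray.py 2>/dev/null; python3 tool.py w13 645 20 90 102
```

```text
tcp [647.7  20.2 108.7] close 174.2 w 0.124 t 26.775 q6 0.09 [ 0.8 -0.3  0. ]
rib (array([649.7,  65. ]), 70.1, 12.2, -5.8, np.float64(0.0482), 1984) top (array([649.7,  65. ]), 70.1, 12.2, -5.8, np.float64(0.0488), 1322)
rib (array([0., 0.]), 0.0, 0.0, 0.0, np.float64(nan), 0) top (array([0., 0.]), 0.0, 0.0, 0.0, np.float64(nan), 0)
[ 298   77   34  118 1709] (array([653.2,  87.1]), 40.3, 12.1, 85.6, np.float64(0.1002), 1709)
[318 222  28 104 434] (array([655.5,  34.5]), 42.5, 10.4, 81.6, np.float64(0.1015), 434)
[284 220  27  82 343] (array([643.9,  41.3]), 32.4, 8.7, 71.1, np.float64(0.1014), 343)
```

View pics/w13.png

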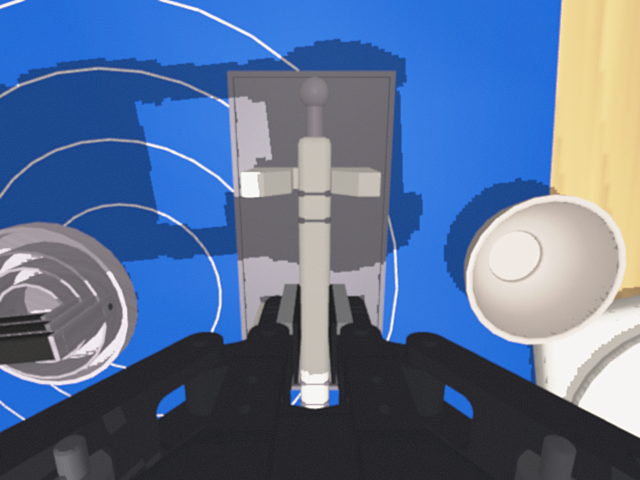

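>>> {"op": "carry_out", "data": {"series": "-0.0015 0 -0.03 0;0 0 -0.02 0;0 0 -0.01 0;0 0 -0.01 0;0 0 -0.005 0;0 0 0 0;0 0 0 0"}}

```text
time: 27.65
tool_pos: [0.6456, 0.0208, 0.0327]
tcp_rot: [2.329, 2.107, 0.001]
wrist_force: [0.9, 0.0, -0.5]
width: 0.133
grip_force: 31.7
```

>>> {"op": "carry_out", "data": {"series": "0 0 0 0;0 0 0 0;0 0 0 0;0 0 0.02 0;0 0 0.05 0;0 0 0.05 0;0 0 0.05 0;0 0 0 0;0 0 0 0", "jaw": -0.4}}

```text
time: 28.78
tool_pos: [0.6452, 0.0208, 0.2035]
tcp_rot: [2.329, 2.107, 0.002]
wrist_force: [-0.4, -0.4, -0.6]
width: 0.299
grip_force: 0.0
```

```bash
python3 v.py w14; python3 tray.py 2>/dev/null; python3 tool.py w14 645 20 17 33
```

```text
tcp [644.4  20.7 201.9] close 174.3 w 0.3 t 28.825 q6 0.09 [ 0.7 -0.2 -0.9]
rib (array([649.8,  64.9]), 69.8, 12.1, -6.0, np.float64(0.0482), 870) top (array([649.9,  65.1]), 69.9, 11.4, -5.8, np.float64(0.0488), 574)
rib (array([640.6, -24.2]), 69.7, 13.2, -6.4, np.float64(0.0468), 693) top (array([640.6, -24.3]), 69.7, 12.7, -5.9, np.float64(0.0487), 357)
[ 307  115   16  194 2460] (array([645.6,  24.4]), 166.6, 12.2, 84.4, np.float64(0.0266), 2460)
[427 196  23  70 375] (array([746.9,   4.4]), 58.7, 18.3, 82.7, np.float64(0.0217), 375)
[274 264  29  17 175] (array([620.3, -17.3]), 26.4, 10.3, -30.0, np.float64(0.0251), 175)
```

View pics/w14.png

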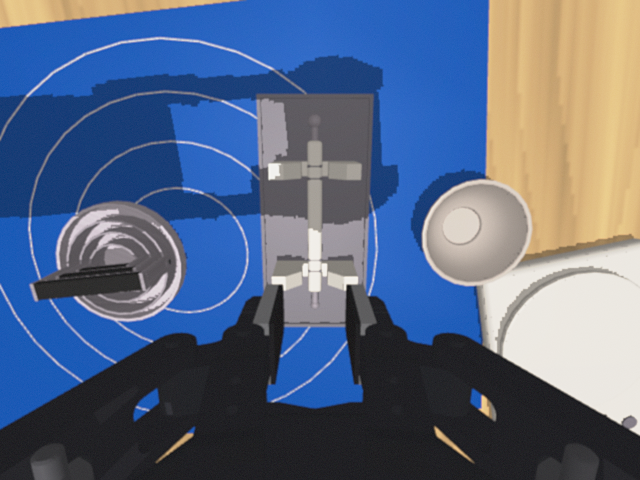

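>>> {"op": "carry_out", "data": {"series": "-0.015 0.0395 0 9.3;-0.015 0.0395 0 9.3;-0.015 0.0395 0 9.3;-0.015 0.0395 0 9.3;-0.015 0.0395 0 9.3;-0.015 0.0395 0 9.3;-0.015 0.0395 0 9.4;-0.015 0.0395 0 9.4;-0.015 0.0395 0 9.4;0 0 0 0;0 0 0 0", "jaw": 0.2}}

```text
time: 30.2
tool_pos: [0.5093, 0.3755, 0.2005]
tcp_rot: [-0.321, -3.123, 0.004]
wrist_force: [-0.1, -0.1, -0.1]
width: 0.602
grip_force: 0.0
```

```bash
python3 v.py w15; python3 tool.py w15 508 375 8 35
```

```text
tcp [509.7 375.1 200.9] close 78.2 w 0.598 t 30.25 q6 -0.77 [-0.1 -0.5  0.7]
[ 305   94   33  235 6617] (array([507. , 380.4]), 199.6, 24.9, -12.6, np.float64(0.024), 6617)
```

View pics/w15.png

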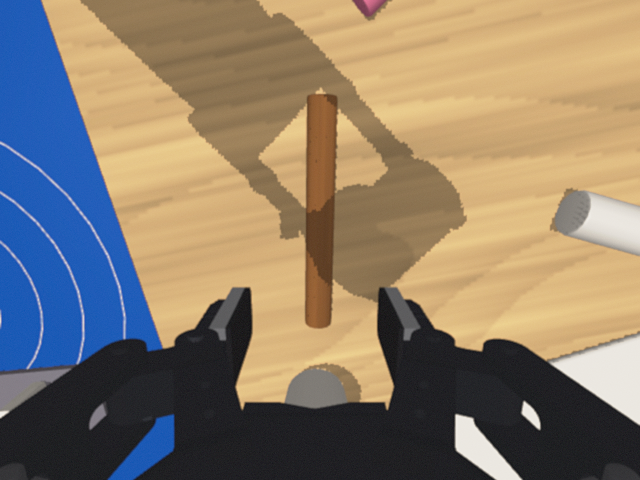

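>>> {"op": "carry_out", "data": {"series": "-0.003 0.0055 -0.05 -0.8;0 0 -0.05 0;0 0 -0.05 0;0 0 -0.02 0;0 0 -0.01 0;0 0 -0.004 0;0 0 0 0;0 0 0 0"}}

```text
time: 31.25
tool_pos: [0.5082, 0.3825, 0.02]
tcp_rot: [0.342, 3.121, 0.003]
wrist_force: [-0.1, -0.4, 1.2]
width: 0.602
grip_force: 0.0
```

>>> {"op": "carry_out", "data": {"series": "0 0 0 0;0 0 0 0;0 0 0 0;0 0 0 0;0 0 0 0", "jaw": -1}}

```text
time: 31.88
tool_pos: [0.5075, 0.3821, 0.0192]
tcp_rot: [0.343, 3.122, 0.001]
wrist_force: [-0.8, -0.4, 6.1]
width: 0.276
grip_force: 29.7
```

>>> {"op": "carry_out", "data": {"series": "0 0 0.02 0;0 0 0.04 0;0 0 0.05 0;0 0 0.05 0;0 0 0 0;0 0 0 0"}}

```text
time: 32.62
tool_pos: [0.5067, 0.3815, 0.1783]
tcp_rot: [-0.343, -3.123, 0.0]
wrist_force: [-1.1, -0.7, -1.7]
width: 0.278
grip_force: 29.7
```

```bash
python3 v.py w16; python3 - <<'E'
from h import *
P=np.load("wP.npy");z=bot.read_state()["tool_pos"][2]
sub=P[20:420,314:317].reshape(-1,3);sub=sub[abs(sub[:,2]-z)<.02]
print(sub[:,2].max()*1000,np.percentile(sub[:,:],[1,50,99],axis=0).round(4))
E
```

```text
tcp [506.1 381.  177. ] close 77.5 w 0.278 t 32.675 q6 -0.75 [-0.7 -0.6 -1.8]
186.4336853489343 [[0.4104 0.3745 0.1834]
 [0.466  0.3907 0.1847]
 [0.5386 0.403  0.1862]]
```

>>> {"op": "carry_out", "data": {"series": "0.0155 -0.04 0 -9.3;0.0155 -0.04 0 -9.3;0.0155 -0.04 0 -9.3;0.0155 -0.04 0 -9.3;0.0155 -0.04 0 -9.2;0.0155 -0.04 0 -9.2;0.0155 -0.04 0 -9.2;0.0155 -0.04 0 -9.2;0.015 -0.041 0 -9.3;0 0 0 0;0 0 -0.04 0;0 0 -0.02 0;0 0 0 0;0 0 0 0"}}

```text
time: 34.42
tool_pos: [0.6465, 0.0213, 0.1188]
tcp_rot: [2.33, 2.107, 0.001]
wrist_force: [1.1, -0.5, 0.1]
width: 0.278
grip_force: 29.8
```

```bash
python3 v.py w17; python3 tray.py 2>/dev/null; python3 tool.py w17 645 20 100 128
```

```text
tcp [647.1  21.2 119.6] close 174.2 w 0.28 t 34.475 q6 0.1 [ 0.4  0.2 -0.1]
rib (array([649.7,  65.1]), 70.3, 12.2, -5.9, np.float64(0.0486), 1445) top (array([649.7,  65.2]), 70.3, 12.0, -5.9, np.float64(0.0488), 1143)
rib (array([0., 0.]), 0.0, 0.0, 0.0, np.float64(nan), 0) top (array([0., 0.]), 0.0, 0.0, 0.0, np.float64(nan), 0)
[  243    25   144   383 26572] (array([645.7,  50.9]), 140.2, 50.6, -87.4, np.float64(0.1238), 26572)
[347 356   1   1   1] (array([657. ,   9.8]), 0.0, 0.0, 0.0, np.float64(0.1277), 1)
[282 359   1   1   1] (array([633.1,  11. ]), 0.0, 0.0, 0.0, np.float64(0.1277), 1)
```

View pics/w17.png

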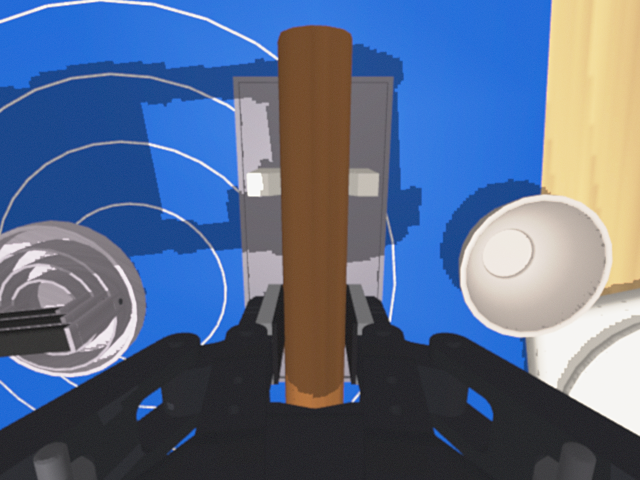

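>>> {"op": "carry_out", "data": {"series": "-0.0015 -0.001 -0.03 0;0 0 -0.02 0;0 0 -0.01 0;0 0 -0.007 0;0 0 -0.003 0;0 0 0 0;0 0 0 0"}}

```text
time: 35.35
tool_pos: [0.6451, 0.0197, 0.0489]
tcp_rot: [2.331, 2.105, 0.001]
wrist_force: [0.8, 0.7, -0.5]
width: 0.281
grip_force: 29.8
```

>>> {"op": "carry_out", "data": {"series": "0 0 -0.0015 0;0 0 0 0;0 0 0 0"}}

```text
time: 35.72
tool_pos: [0.6454, 0.0197, 0.0474]
tcp_rot: [2.33, 2.105, 0.002]
wrist_force: [1.2, 1.0, 1.1]
width: 0.278
grip_force: 30.0
```

>>> {"op": "carry_out", "data": {"series": "0 0 0 0;0 0 0 0;0 0 0 0;0 0 0.02 0;0 0 0.04 0;0 0 0.05 0;0 0 0.05 0;0.01 -0.05 0.03 0;0 -0.05 0 0;0 0 0 0;0 0 0 0", "jaw": 0}}

```text
time: 37.1
tool_pos: [0.6545, -0.0802, 0.2376]
tcp_rot: [-2.332, -2.105, -0.001]
wrist_force: [0.1, -0.3, 0.3]
width: 0.499
grip_force: 0.0
```

```bash
python3 v.py w18; python3 tool.py w18 645 20 47 62;  python3 - <<'E'
from h import *
im,d,P,K,T=cam("top");Z=P[...,2]
b=lambda x0,y0,x1,y1:box(Z.shape,90+x0//2,90+y0//2,90+x1//2,90+y1//2)
g=im.max(2);print("large bar",fit(P,b(430,250,530,350)&(g<70)&(Z>.05)),"pin",fit(P,b(370,120,550,235)&(Z>.03)&(im[...,2]>im[...,0].astype(int)+25)))
E
```

```text
tcp [654.4 -79.6 237.2] close 174.2 w 0.502 t 37.15 q6 -0.06 [-0.1 -0.4 -0.3]
[ 275    0   31  224 6037] (array([644. ,   5.9]), 172.3, 23.5, 84.3, np.float64(0.0526), 6037)
[244  30  20  19 312] (array([621.8,  67.9]), 14.0, 12.5, -5.5, np.float64(0.0489), 312)
[317  30  18  18 294] (array([677.5,  62.3]), 13.3, 12.5, -5.8, np.float64(0.0489), 294)
large bar (array([429.1,  -0.9]), 157.5, 21.0, -5.6, np.float64(0.6858), 615) pin (array([647.2,  37.8]), 156.4, 24.4, 84.3, np.float64(0.0514), 427)
```

View pics/w18.png

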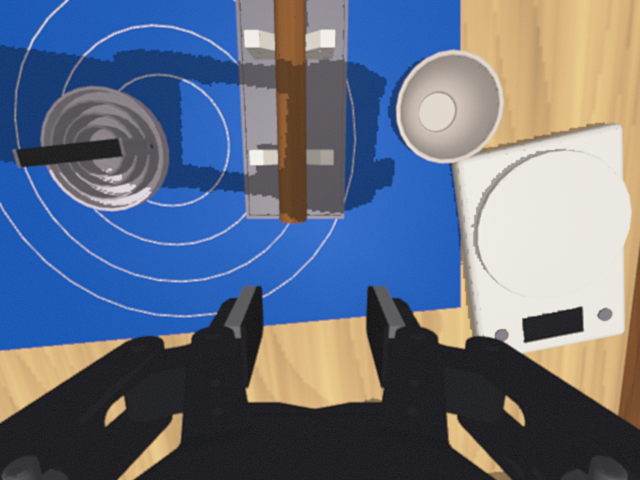

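The pin lies in both Vs, centred, with its top at about 53 mm (53.5 expected). The three cutters stand nested in the tin.

```bash
python3 -c "
from workcell import bot;print(bot.finish_job())"
```

```text
the job is handed in; nothing more can be done
None
```

The job is handed in: all three cutters stand nested in the tin, and the ball tool and rolling pin lie centred in the tray ribs. The bowl, cup and bottle were left alone, and it took about 37 s on the robot's clock.

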